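# Take the battery pack off an air sampler in its service cradle

## Robot

A 6-joint arm with a two-finger parallel gripper is mounted at the origin on a cart in front of the work surface, level with it; the furniture and walls round the work are solid. World frame = base frame: x ahead of the robot, y to its left, z up, the work surface at z = 0. Lengths are in mm, angles in rad, forces in N, time in s.
With the tool pointing down it reaches from about 275 to 750 mm from the base axis. Payload 10.2 kg.
Tool frame: the origin (TCP) lies between the finger pads; the fingertips stand 14 mm ahead of it and the grasp point (between the pads) lies 5 mm behind it (tip_reach is the distance from the TCP to the fingertips, in mm); z points along the fingers, y is the line along which they close (so a half turn about z gives the same grasp; the last joint's range is limited). The gripper opens to 85 mm and grips with 20 to 120 N. Pads are 22 mm wide; open, the fingers measure 114 mm over their backs; the gripper's body (76 mm by 85 mm) begins 54 mm behind the grasp point. The pads swing forward as they close: fully open they stand 13 mm farther back than shut.
Start: joints at [-1.541, 0.313, 1.498, -0, 1.331, -0.223], TCP at [131.297, -508.323, 245.294] pointing down, gripper open.
Joint ranges: [-2.94, 2.94], [-0.97, 2.17], [0.19, 2.56], [-1.23, 4.37], [0.02, 3.11], [-2.88, 2.88]. Speed limits (rad/s): [2.39, 2.39, 3.01, 3.14, 3.14, 3.14].

## Interface

Orientations are given as a unit quaternion [w, x, y, z].
In Python, from rig import * gives the robot as it stands.
- The arm moves only by the tool arm_command, never from a script. Its argument "steps" is a list that holds one entry, the list of rows, each a list of 7 numbers: the opening, from 0 (shut) to 1 (fully open), then the shift along the tool's x, y, z each as a share of 0.05 m, from -1 to 1, then the turn, a rotation vector about the tool's x, y, z each as a share of 0.15 rad, from -1 to 1. A call has 1 to 8 rows; each row shifts and turns the commanded pose from where the row before left it, along the tool's axes as they then stand; what a row does not reach is not made up. A row lasts 1/8 s, in which the tool goes at most 62.5 mm and 10.7 degrees, less where a joint would pass 70% of its speed; a pose out of reach is approached as far as the arm can. A call with a number of a shift or a turn outside -1 to 1 is refused whole. A call with a gripper value outside its range is refused whole. The fingers move at their own pace and stop on an object; "squeeze" is the grip in N (left out, the last holds). Time passes only in rows, so rows that do not move let the fingers close. It gives the time, the measured TCP pose, the force, the opening and the grip force at its end, in the units of the state.
- sense(): the state, without advancing time (a new reading comes with each control period).
- capture(name): name is "side" or "top"; returns the picture (384x512x3 uint8, red, green, blue); there is no depth.
- get_calibration(name): a dict with "intrinsics" (3x3 intrinsics, pixels), "rvec" (rotation vector, rad) and "tvec" (3), from world to camera coordinates, as OpenCV has them. Camera axes: x right, y down, z forward; pixel columns grow to the right and rows downward; lengths in mm; the calibration is good to about 2 mm. A picture is of the moment at which its call begins. get_calibration takes no time and is no camera call.
- finish_job(): hands the job in; it is judged then, once.
The state is a dict: "time_s": time; "joints": joint angles; "dq": joint speeds; "tau": joint torques, N m; "eef_pos": TCP position; "ee_rot": TCP orientation; "force": force on the tool from outside, world axes, zero at the start; "wrist_torque": the same for the moment, N m; "grip_width": opening from 0.0 (shut) to 1.0 (fully open); "grip_force": force on a finger pad.
Only numpy, scipy, OpenCV 4.12 (cv2) and the standard library are available. Lean on these libraries where they do the work, as an engineer would, in place of code of your own. Each camera call takes 0.05 s, during which the arm holds its last target. There are 200 camera calls.

## Task

The portable air sampler lies in its service cradle but is not quite home: slide it fully up to the fork so that its lug lines up, and push the headed retaining pin from its parking bore down through fork and lug until its collar seats. Then, with the sampler held by the pin, pull the battery pack off its rail against the sprung catch and set it down gently, flat, right way up, in the steel tray. Leave the sampler pinned in the cradle and do not disturb the other things on the bench.

Things in the scene. Friction and masses are not known exactly. Their poses are not given: they have to be found in the camera images.
- cradle: Service cradle fixed to the bench: aluminium base 290 x 110 mm, straight open channel, steel fork at one end. Origin: on the bench in the channel's centre plane, 75 mm before the fork hole; x along the channel to the fork, z up. Channel 62 mm wide inside, walls to z = 38 mm, runners for the sampler at z = 20 mm. The fork's front faces (x = 50 mm) are the sampler's stop.
- fork_mouth (a point): Centre of the fork's vertical hole at the top of its upper tine, 62 mm above the bench; the pin's collar seats here. Axes as the cradle's. Two level tines 60 mm wide, 10 mm thick (tops 62 and 36 mm above the bench), hole 14.5 mm, countersunk 1.8 mm. 49 mm further along x is the pin's parking bore, in a block of the same height and width, bore 14.5 mm wide, 52 mm deep.
- sampler: Portable air sampler, white housing 140 x 60 x 44 mm, 0.6 to 0.9 kg, loose in the channel (1 mm free each side). Origin: centre of its underside; x to its lug end (towards the fork), z up. Home: origin at cradle x = -20, z = 20 mm, end face against the fork; it starts 10 to 22 mm short. Pushing on pack or housing slides it (2 to 7 N). Without the pin it slides out with the pack.
- lug_hole (a point): Centre of the 15 mm vertical hole in the steel lug at the sampler's +x end, at the lug's upper face (sampler x = 95, z = 30 mm). The lug is 34 mm wide and 12 mm thick and enters between the tines; home, its hole is in line with theirs. The pin's play lets it move back about 3 mm when pulled.
- pack: Slide-on battery pack, black block 95 x 54 x 50 mm, 0.25 to 0.42 kg, ribbed flat sides 54 mm apart. Origin: centre of its underside; x as the sampler's, z up. On the sampler its origin is at sampler x = -2.5, z = 44 mm, so it spans 64 to 114 mm above the bench. Grip it across the sides, fingertips at least 4 mm above its underside (the housing below is 60 mm wide).
- pack_rail (a point): Centre of the top of the sampler's T-shaped rail (34 mm wide, 52 mm long), inside the pack. Lips under the pack hook under it, so it cannot be lifted off; a sprung ball in the rail holds it. It comes off straight along the sampler's -x, away from the fork: about 8 to 18 N over the first 10 mm, then 1 to 4 N, a small kick where the ball leaves it at 35 mm; after 55 mm of travel it is free to lift.
- pin: Headed retaining pin, 81 mm long, 90 g: steel shank 12 mm thick, 50 mm long with a tapered tip, collar 28 mm wide (50 to 55 mm above the tip), black knob 22 mm wide above it (55 to 81 mm). Origin: centre of the tip; z along the pin to the knob. It starts upright in the parking bore, its collar on the block, 62 mm above the bench.
- pin_collar (a point): Centre of the underside of the pin's collar, 50 mm above its tip.
- tray: Shallow stainless tray fixed to the bench, 150 (x) x 200 (y) mm, rim 16 mm high, walls and floor 3 mm. Origin: centre of its underside; z up.
- tube_rack: Bystander: tube rack with blood tubes, 56 x 220 x 87 mm, behind the cradle. Origin: centre of its underside.
- timer: Bystander: flat white timer, 62 x 62 x 18 mm, towards the back. Origin: centre of its underside.
- specimen_cup_1: Bystander: lidded specimen cup, 63 mm wide, 64 mm high, nearest of three at the back. Origin: centre of its underside.
- cover_slips: Bystander: small flat carton, 40 x 55 x 19 mm, beyond the gap between cradle and tray. Origin: centre of its underside.
Not all that is in view belongs to the job. What is shaped like the pin but orange is not meant.

How it is judged (in metres and radians):
On the way, in this order (a step that is already met when the one before it is completed fails the run):
1. the sampler is home and the pin is seated through fork and lug, the pack still on its rail (horizontal distance between pin_collar and fork_mouth below 0.004 m and z of pin_collar in the frame of fork_mouth below 0.003 m and angle between pin's own z axis and vertical below 0.1 rad and horizontal distance between lug_hole and fork_mouth below 0.005 m and distance between pack and sampler below 0.052 m), for 0.2 s.
2. the pack is off the rail while the sampler stays pinned (x of pack in the frame of sampler below -0.052 m and horizontal distance between pin_collar and fork_mouth below 0.004 m and z of pin_collar in the frame of fork_mouth below 0.005 m and horizontal distance between lug_hole and fork_mouth below 0.006 m), for 0.1 s.
At the end, for the whole second after the job is handed in: The pack lies flat and right way up (0.1 rad) on the floor of the tray, at rest; the pin stands in fork and lug with its collar seated (4 mm); the sampler is still pinned home, its lug hole within 6 mm of the fork hole (the pin's play included) (x of pack in the frame of tray between -0.07 and 0.07 m and y of pack in the frame of tray between -0.09 and 0.09 m and z of pack in the frame of tray below 0.008 m and angle between each of pack, pin's own z axis and vertical below 0.1 rad and linear speed of pack below 0.02 m/s and horizontal distance between pin_collar and fork_mouth below 0.004 m and z of pin_collar in the frame of fork_mouth below 0.004 m and horizontal distance between lug_hole and fork_mouth below 0.006 m); the robot touches nothing.
It fails at once if the sampler is tipped or lifted out of its cradle (angle between sampler's own z axis and vertical above 0.15 rad or height (world z) of sampler above 0.035 m).
It fails at once if a bystander is disturbed (moved more than 25 mm) (distance of any of tube_rack, timer, specimen_cup_1, cover_slips from where it was at the start of the episode above 0.025 m).
It fails at once if the pack is dropped or flung (linear speed of pack above 0.9 m/s).
It also fails if it takes over 72 s, if anything falls off the work surface, if the arm or the gripper's body presses on something with over 40 N, if the wrist force passes 120 N, or if a joint passes its speed limit or range.

## Working session

There is one attempt and no reset: what is moved stays moved. The work goes in short steps, Python scripts to look and compute and a tool call to move; the robot and the scene stay as the last step left them, time stands still between calls to the robot, and variables do not carry over. Pictures are saved under pics/ and viewed, at most 10 in all, crops included, and the job is handed in when it is done.

Besides the shell and the picture viewer there is one more tool, called after "Request:" as name([rows], argument=value, ...), one row to a line, values as JSON. arm_command: Moves the arm, as the interface text tells. Its arguments: {"type":"object","properties":{"steps":{"type":"array"},"squeeze":{"type":"number"}},"required":["steps"]}

```bash
ls; mkdir -p pics
python3 - <<'E'
from rig import *
import cv2
s=sense();print({k:s[k] for k in('time_s','eef_pos','ee_rot','grip_width','force')})
for n in('side','top'):
    cv2.imwrite(f'pics/{n}0.png',cv2.resize(capture(n),(800,600),interpolation=cv2.INTER_CUBIC)[:,:,::-1]);c=get_calibration(n);print(n,c)
E
```

```text
pics
{'time_s': 0.0, 'eef_pos': array([ 131.29176281, -508.06684888,  244.73432865]), 'ee_rot': array([-6.39878358e-04,  9.92022942e-01,  1.26055811e-01,  7.14716028e-05]), 'grip_width': 1.0032146020482884, 'force': array([ 0.44555036,  0.43054417, -0.15157858])}
side {'intrinsics': array([[391.46487351,   0.        , 255.3225178 ],
       [  0.        , 391.46487351, 193.28550066],
       [  0.        ,   0.        ,   1.        ]]), 'rvec': array([ 1.97955053, -0.33750383,  0.24482021]), 'tvec': array([-578.04377016,  136.48516031,  919.19445133])}
top {'intrinsics': array([[457.82307737,   0.        , 254.47377002],
       [  0.        , 457.82307737, 192.06464274],
       [  0.        ,   0.        ,   1.        ]]), 'rvec': array([ 2.16174764, -2.14587233,  0.13867971]), 'tvec': array([  -9.19238678,  618.67855736, 1526.48584836])}
```

View pics/side0.png

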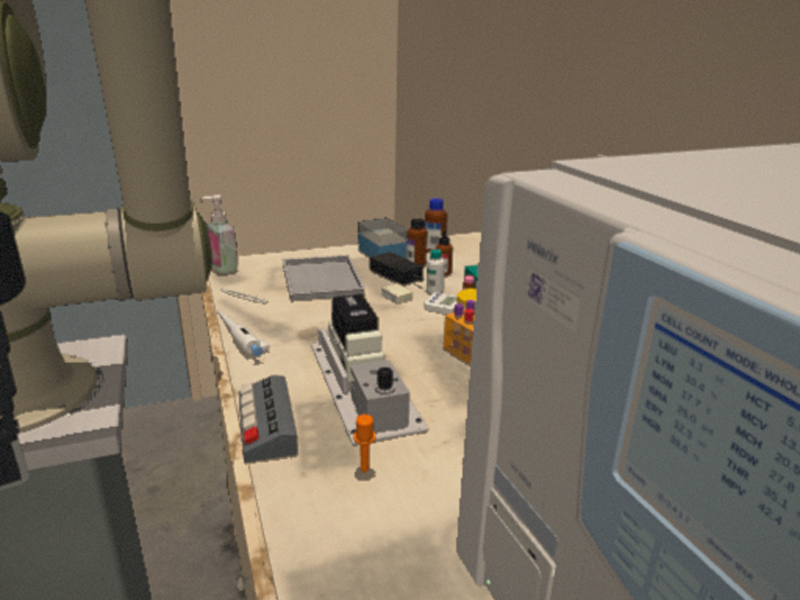

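View pics/top0.png

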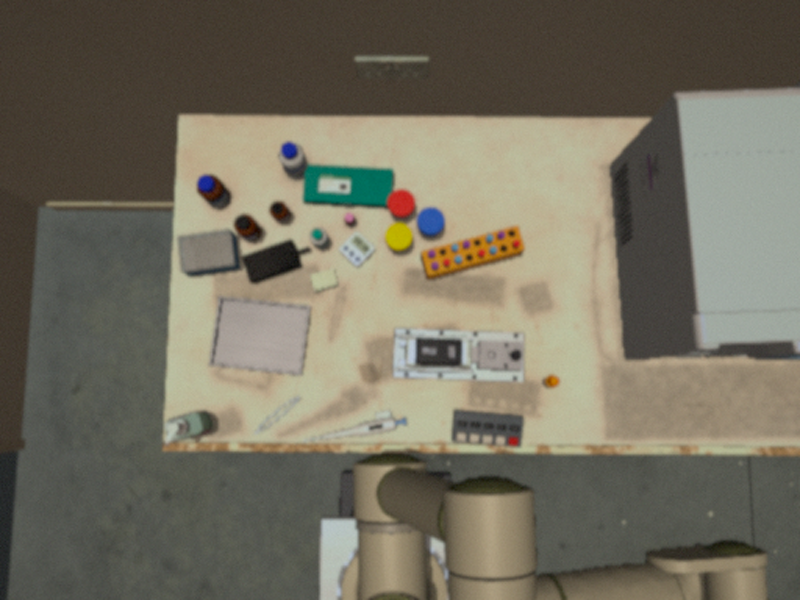

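The top view shows the cradle at about (460,355), the black knob of the pin in the cradle block at (516,355), the tray at (262,337), and an orange pin-like thing at (552,381). In the side view the black knob is at (385,376) and the orange one at (365,430). There are two candidates for the pin. The black knob standing in the parking block fits the description, and the orange one is the excluded decoy. I'll confirm this in an enlarged crop.

```bash
cat > h.py <<'E'
from rig import *
import numpy as np, cv2
C={n:get_calibration(n) for n in('side','top')}
def P(n):
    c=C[n];R=cv2.Rodrigues(c['rvec'])[0];return c['intrinsics'],R,np.array(c['tvec']).reshape(3)
def ray(n,uv):
    K,R,t=P(n);d=R.T@np.linalg.solve(K,[uv[0],uv[1],1.]);return -R.T@t,d
def plane(n,uv,z):
    o,d=ray(n,uv);return o+d*(z-o[2])/d[2]
def tri(us,ut):
    o,d=ray('side',us);p,e=ray('top',ut)
    s=np.linalg.lstsq(np.c_[d,-e],p-o,rcond=None)[0];a=o+s[0]*d;b=p+s[1]*e
    return (a+b)/2,np.linalg.norm(a-b)
def proj(n,X):
    K,R,t=P(n);q=K@(R@np.array(X,float)+t);return q[:2]/q[2]
E
python3 - <<'E'
from h import *
T=np.mean([capture('top').astype(float) for _ in range(4)],0).astype(np.uint8);S=np.mean([capture('side').astype(float) for _ in range(4)],0).astype(np.uint8)
np.save('T.npy',T);np.save('S.npy',S)
a=cv2.resize(T[195:260,245:345],(800,520),interpolation=cv2.INTER_CUBIC)
b=cv2.resize(S[180:310,190:290],(0,0),fx=4.6,fy=4.6,interpolation=cv2.INTER_CUBIC)
cv2.imwrite('pics/ct.png',a[:,:,::-1]);cv2.imwrite('pics/cs.png',b[:,:,::-1]);print(b.shape)
E
```

```text
(598, 460, 3)
```

View pics/ct.png

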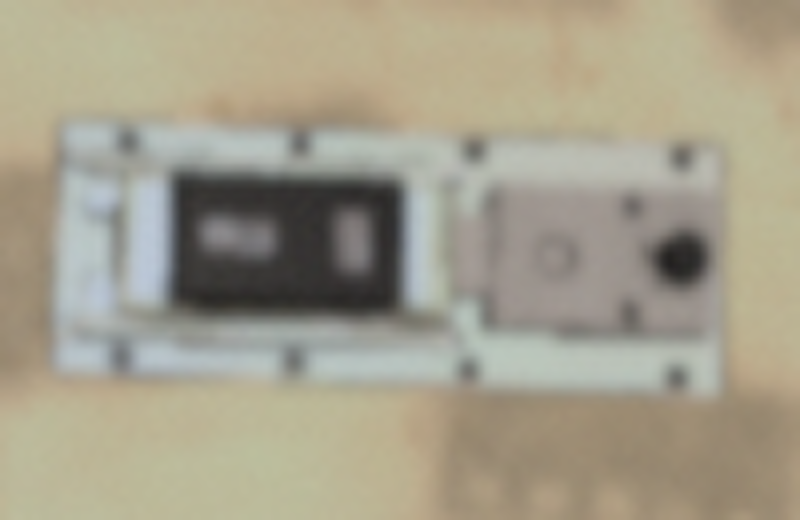

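View pics/cs.png

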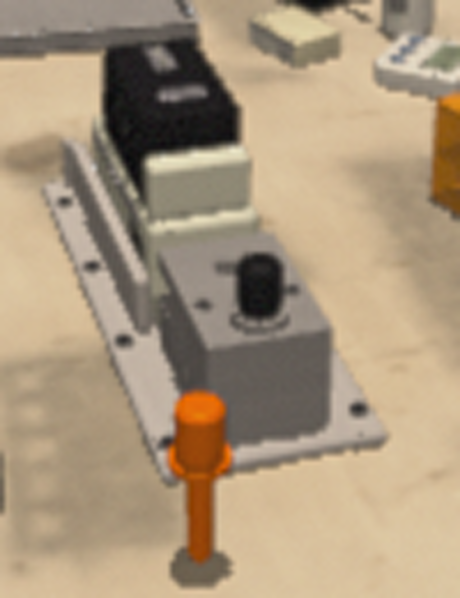

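The crops confirm the choice: the black-knobbed pin stands in the parking block (ct 680,255; cs 260,285), and the empty fork hole is at ct (557,257). The orange one stands separately on the bench. Next I'll measure.

Run:
```python
from h import *
np.set_printoptions(precision=1,suppress=True)
T=np.load('T.npy');S=np.load('S.npy')
for n in C: print(n,ray(n,(0,0))[0])
G=T.max(2).astype(np.uint8)
def ct(u,v): return np.array([(u+.5)/8-.5+245,(v+.5)/8-.5+195])
def cs(u,v): return np.array([(u+.5)/4.6-.5+190,(v+.5)/4.6-.5+180])
def dark(img,c,r):  # weighted dark centroid
    x,y=np.round(c).astype(int);w=img[y-r:y+r+1,x-r:x+r+1].max(2).astype(float)
    w=np.clip(np.median(w)-12-w,0,None);yy,xx=np.mgrid[y-r:y+r+1,x-r:x+r+1];return np.array([(w*xx).sum(),(w*yy).sum()])/w.sum()
scr=[dark(T,ct(*p),2) for p in[(127,142),(300,145),(473,151),(682,157),(122,360),(293,363),(468,370),(677,377)]]
w=np.array([plane('top',p,10) for p in scr]);print(w)
for q in(w[:4],w[4:]):
    v=np.polyfit(q[:,1],q[:,0],1);print('slope dx/dy',v[0].round(4))
print('line mid slope',np.polyfit((w[:4,1]+w[4:,1])/2,(w[:4,0]+w[4:,0])/2,1).round(4), 'across', (w[:4]-w[4:]).mean(0))
k=dark(T,ct(680,256),5);print('knob px',k,plane('top',k,143-0-0)) 
# knob mask
for n,I,c,r in(('top',T,ct(680,256),6),('side',S,cs(260,285),9)):
    x,y=c.round().astype(int);m=(I[y-r:y+r+1,x-r:x+r+1].max(2)<75);yy,xx=np.nonzero(m);print(n,'knob',xx.mean()+x-r,yy.mean()+y-r,'x',xx.min()+x-r,xx.max()+x-r,'y',yy.min()+y-r,yy.max()+y-r,m.sum())
kt=np.array([k[0],k[1]]);print('knob top tri',tri(cs(260,262),kt),'knob mid',tri(cs(260,285),kt))
h=ct(557,257);print('fork hole z62',plane('top',h,62),'top tri',None)
# pack
m=(T.max(2)<85).astype(np.uint8);m[:,:263]=0;m[:,297:]=0;m[:215]=0;m[236:]=0
m=cv2.morphologyEx(m,cv2.MORPH_CLOSE,np.ones((7,7)));c=max(cv2.findContours(m,0,1)[0],key=cv2.contourArea)
r=cv2.minAreaRect(c);print('pack rect',r);b=cv2.boxPoints(r);print(np.array([plane('top',p,114) for p in b]))
# pack corner height check: near right top corner in side (238,112)crop
tt=(T.astype(int).max(2));hs=cv2.cvtColor(T,cv2.COLOR_RGB2HSV)
# tray
x0=[plane('top',np.array(p)/1.5625,8) for p in[(220,298),(310,306),(303,375),(211,366)]];print('tray',np.array(x0),np.mean(x0,0))
```

```text
side [ 265.6 -926.7  518. ]
top [ 416.1   -7.1 1593.7]
[[ 552.1  -26.    10. ]
 [ 552.8 -101.    10. ]
 [ 550.  -176.2   10. ]
 [ 547.5 -266.    10. ]
 [ 458.8  -23.5   10. ]
 [ 458.7  -98.1   10. ]
 [ 454.  -173.1   10. ]
 [ 451.7 -262.7   10. ]]
slope dx/dy 0.0212
slope dx/dy 0.0328
line mid slope [  0. 507.] across [94.8 -3.   0. ]
knob px [329.6 227. ] [ 495.7 -243.3  143. ]
top knob 329.5 227.0 x 327 332 y 225 229 26
side knob 245.98347107438016 241.73553719008265 x 241 251 y 235 249 121
knob top tri (array([ 499.6, -252.1,   90.4]), np.float64(2.172499449128242)) knob mid (array([ 499.7, -253.8,   79.1]), np.float64(1.1086662335992314))
fork hole z62 [ 500.7 -205.    62. ] top tri None
pack rect ((280.5, 225.0), (16.0, 27.0), 90.0)
[[ 528.   -45.9  114. ]
 [ 528.7 -133.3  114. ]
 [ 477.  -133.1  114. ]
 [ 476.4  -46.1  114. ]]
tray [[624.8 392.7   8. ]
 [608.2 191.    8. ]
 [454.8 202.9   8. ]
 [473.1 406.6   8. ]] [540.2 298.3   8. ]
```

Request:
arm_command([
  [[1,0,0,0,0,0,-1],[1,0,0,0,0,0,-1],[1,0,0,0,0,0,-1],[1,0,0,0,0,0,-1],[1,0,0,0,0,0,-1],[1,0,0,0,0,0,-1],[1,0,0,0,0,0,-1],[1,0,0,0,0,0,-1]],
])

```text
time_s: 1.5
eef_pos: [131.3, -508.3, 245.3]
ee_rot: [0.0, 0.746, 0.666, -0.0]
force: [-0.1, 0.4, -0.8]
grip_width: 1.001
grip_force: 0.0
```

Request:
arm_command([
  [[1,0,0,0,0,0,-0.6],[1,0.8,0.7,0,0,0,0],[1,0.8,0.7,0,0,0,0],[1,0.8,0.7,0,0,0,0],[1,0.8,0.7,0,0,0,0],[1,0.8,0.7,0,0,0,0],[1,0.8,0.7,0,0,0,0],[1,0.8,0.7,0,0,0,0]],
])

```text
time_s: 2.5
eef_pos: [385.0, -233.9, 245.5]
ee_rot: [0.0, 0.717, 0.697, -0.0]
force: [1.2, -0.3, -0.3]
grip_width: 0.999
grip_force: 0.0
```

Request:
arm_command([
  [[1,0.7,0.57,0,0,0,0],[1,0.7,0.57,0,0,0,0],[1,0.7,0.57,0,0,0,0],[1,0.7,0.57,0,0,0,0],[1,0,0,0.8,0,0,0],[1,0,0,0.8,0,0,0],[1,0,0,0,0,0,0]],
])

```text
time_s: 3.38
eef_pos: [500.8, -98.0, 163.4]
ee_rot: [-0.002, 0.717, 0.697, -0.001]
force: [-0.3, 1.3, -0.4]
grip_width: 0.999
grip_force: 0.0
```

Run:
```python
from h import *
T=capture('top');S=capture('side');s=sense();print(s['eef_pos'],s['force'])
a=cv2.resize(T[150:280,220:345],(0,0),fx=4.4,fy=4.4,interpolation=cv2.INTER_CUBIC)
b=cv2.resize(S[90:290,160:290],(0,0),fx=3,fy=3,interpolation=cv2.INTER_CUBIC)
h=max(a.shape[0],b.shape[0]);c=np.zeros((h,min(800,390+400),3),np.uint8);c[:b.shape[0],:390]=b;a=a[:h,:400];c[:a.shape[0],390:390+a.shape[1]]=a
cv2.imwrite('pics/p1.png',c[:600,:,::-1])
```

```text
[502.44559053 -98.85319066 166.64640731] [ 0.05790701 -0.36067183 -0.11308665]
```

View pics/p1.png

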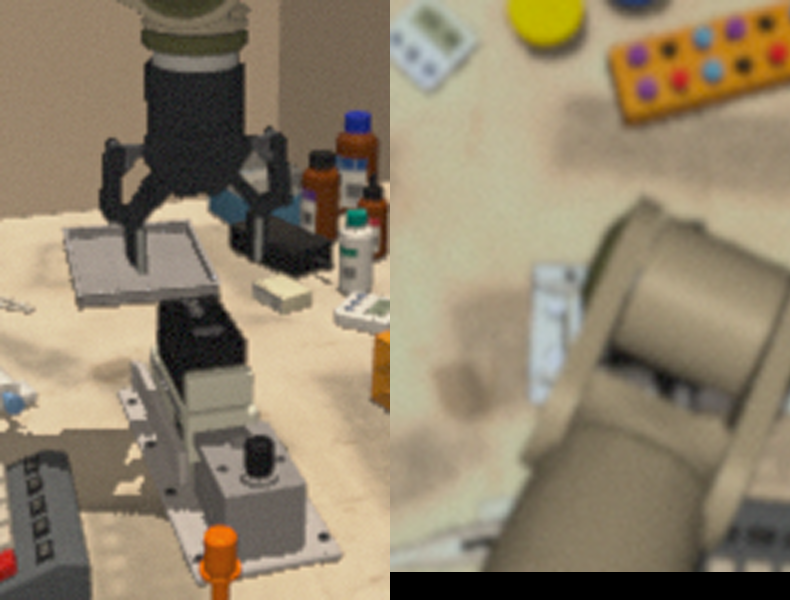

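The gripper straddles the pack: fingers at (140,270) and (258,262), pack at about (200,330). Next it descends and closes.

Request:
arm_command([
  [[1,0,0.02,0.5,0,0,0],[1,0,0,0.5,0,0,0],[1,0,0,0.48,0,0,0],[1,0,0,0,0,0,0],[0.55,0,0,0,0,0,0],[0.5,0,0,0,0,0,0],[0.5,0,0,0,0,0,0],[0.5,0,0,0,0,0,0]],
], squeeze=30)

```text
time_s: 4.47
eef_pos: [504.2, -99.0, 93.1]
ee_rot: [0.002, 0.717, 0.697, 0.001]
force: [2.1, 0.8, 7.9]
grip_width: 0.629
grip_force: 33.5
```

Request:
arm_command([
  [[0.5,-0.08,0,0,0,0,0],[0.5,-0.08,0,0,0,0,0],[0.5,-0.08,0,0,0,0,0],[0.5,0,0,0,0,0,0]],
])

```text
time_s: 4.97
eef_pos: [503.3, -110.0, 93.0]
ee_rot: [0.001, 0.717, 0.697, 0.001]
force: [0.9, 7.6, 11.7]
grip_width: 0.629
grip_force: 33.9
```

Request:
arm_command([
  [[0.5,-0.04,0,0,0,0,0],[0.5,-0.04,0,0,0,0,0],[0.5,0,0,0,0,0,0]],
])

```text
time_s: 5.35
eef_pos: [503.2, -113.7, 93.0]
ee_rot: [0.0, 0.717, 0.697, 0.001]
force: [0.5, 8.4, 12.0]
grip_width: 0.627
grip_force: 34.0
```

Request:
arm_command([
  [[0.5,-0.04,0,-0.02,0,0,0],[0.5,-0.02,0,0,0,0,0],[0.5,0,0,0,0,0,0]],
])

```text
time_s: 5.72
eef_pos: [503.0, -116.8, 93.1]
ee_rot: [0.0, 0.717, 0.697, 0.001]
force: [3.5, 6.3, 0.9]
grip_width: 0.622
grip_force: 33.2
```

Request:
arm_command([
  [[0.5,-0.04,0,0,0,0,0],[0.5,0,0,0,0,0,0]],
])

```text
time_s: 5.98
eef_pos: [503.0, -116.9, 93.2]
ee_rot: [-0.001, 0.717, 0.697, 0.002]
force: [3.9, 17.8, 5.2]
grip_width: 0.628
grip_force: 33.6
```

Request:
arm_command([
  [[0.5,0.03,0,0,0,0,0],[0.9,0,0,0,0,0,0],[1,0,0,0,0,0,0],[1,0,0,0,0,0,0],[1,0,0,-0.7,0,0,0],[1,0,0,-0.7,0,0,0],[1,0,0,0,0,0,0]],
])

```text
time_s: 6.85
eef_pos: [503.3, -118.7, 164.6]
ee_rot: [0.002, 0.717, 0.697, 0.001]
force: [0.2, -0.5, -0.9]
grip_width: 1.0
grip_force: 0.0
```

Request:
arm_command([
  [[1,-0.7,0,0,0,0,0],[1,-0.7,0,0,0,0,0],[1,-0.7,0,0,0,0,0],[0.6,-0.65,0,0,0,0,0],[0.6,0,0,0,0,0,0],[0.6,0,0,0,0,0,0]],
])

```text
time_s: 7.6
eef_pos: [498.2, -254.9, 161.6]
ee_rot: [-0.001, 0.717, 0.697, -0.0]
force: [0.4, -0.4, 0.4]
grip_width: 0.601
grip_force: 0.0
```

Run:
```python
from h import *
T=capture('top');S=capture('side');s=sense();print(s['eef_pos'],s['ee_rot'],s['force'])
b=cv2.resize(S[130:290,190:310],(0,0),fx=3.7,fy=3.7,interpolation=cv2.INTER_CUBIC)
cv2.imwrite('pics/p2.png',b[:600,:,::-1])
print([proj('side',(499.3,-254,z)) for z in(67,93)])
```

```text
[ 498.52281371 -254.58843512  162.01523816] [-3.50929616e-04  7.16620279e-01  6.97463441e-01  1.64752562e-05] [0.95719915 0.78200761 0.86258857]
[array([245.64584912, 246.5495558 ]), array([245.76706877, 236.02082344])]
```

View pics/p2.png

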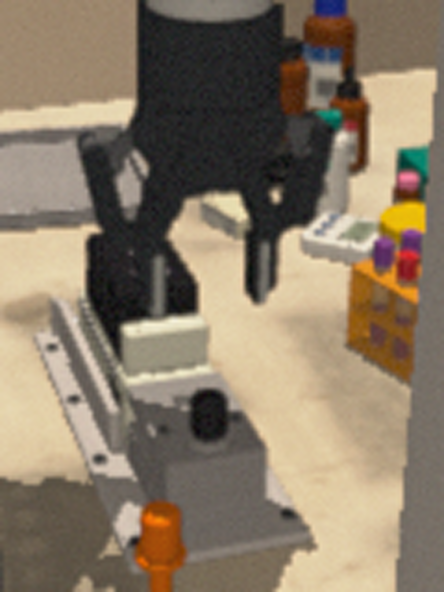

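The sampler now sits against the fork. The fingers at (158,290) and (258,290) are centred over the knob at (210,412). I'll descend on it.

Request:
arm_command([
  [[0.6,0,0.01,0.6,0,0,0],[0.6,0,0,0.6,0,0,0],[0.6,0,0,0.3,0,0,0],[0.6,0,0,0,0,0,0]],
])

```text
time_s: 8.2
eef_pos: [498.9, -255.0, 86.9]
ee_rot: [-0.001, 0.717, 0.697, -0.0]
force: [0.3, -0.6, 0.4]
grip_width: 0.602
grip_force: 0.0
```

Request:
arm_command([
  [[0.3,0,0,0.06,0,0,0],[0.2,0,0,0,0,0,0],[0.2,0,0,0,0,0,0],[0.2,0,0,0,0,0,0]],
], squeeze=40)

```text
time_s: 8.7
eef_pos: [499.6, -255.8, 85.1]
ee_rot: [0.001, 0.717, 0.697, 0.0]
force: [2.9, 0.8, 5.0]
grip_width: 0.237
grip_force: 39.8
```

Request:
arm_command([
  [[0.2,0,0,-0.2,0,0,0],[0.2,0,0,-0.3,0,0,0],[0.2,0,0,-0.35,0,0,0],[0.2,0,0,-0.35,0,0,0],[0.2,0,0,0,0,0,0],[0.2,0,0,0,0,0,0]],
])

```text
time_s: 9.45
eef_pos: [498.5, -255.3, 143.4]
ee_rot: [-0.001, 0.717, 0.697, -0.0]
force: [-0.9, -0.6, -1.4]
grip_width: 0.24
grip_force: 40.0
```

Request:
arm_command([
  [[0.2,0.33,0.03,0,0,0,0],[0.2,0.33,0,0,0,0,0],[0.2,0.32,0,0,0,0,0],[0.2,0,0,0,0,0,0],[0.2,0,0,0,0,0,0]],
])

```text
time_s: 10.07
eef_pos: [502.0, -206.7, 144.4]
ee_rot: [0.0, 0.717, 0.697, -0.0]
force: [0.9, -0.2, -0.4]
grip_width: 0.24
grip_force: 40.0
```

Run:
```python
from h import *
p=[];
for i in range(6):
    capture('side');s=sense();p.append(np.r_[s['eef_pos'],s['force']])
print(np.mean(p,0).round(2),np.std(p,0).round(2))
S=capture('side')
b=cv2.resize(S[170:290,200:290],(0,0),fx=5,fy=5,interpolation=cv2.INTER_CUBIC)
cv2.imwrite('pics/p3.png',b[:600,:,::-1])
```

```text
[ 5.0186e+02 -2.0695e+02  1.4427e+02 -3.9000e-01 -1.0000e-01 -1.0000e+00] [0.04 0.06 0.04 0.36 0.52 0.36]
```

View pics/p3.png

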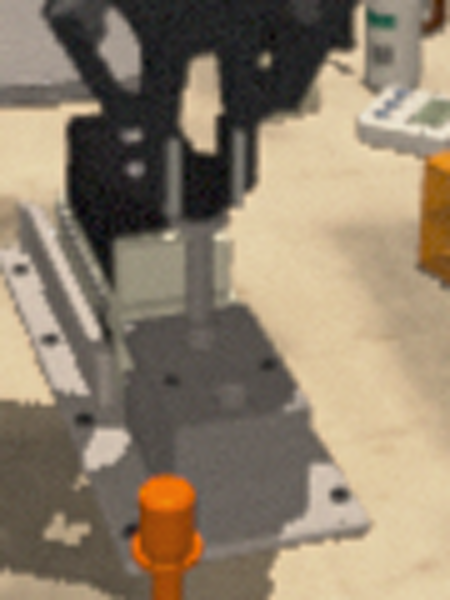

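The pin hangs upright in the fingers at (203,230–345), with its tip just over the fork hole. I'll lower it while watching the force.

Request:
arm_command([
  [[0.2,0,0,0.1,0,0,0],[0.2,0,0,0.1,0,0,0],[0.2,0,0,0.1,0,0,0],[0.2,0,0,0,0,0,0]],
])

```text
time_s: 10.92
eef_pos: [501.7, -206.4, 128.8]
ee_rot: [-0.0, 0.717, 0.697, -0.0]
force: [0.6, -0.8, -0.7]
grip_width: 0.238
grip_force: 40.0
```

Request:
arm_command([
  [[0.2,0,0,0.08,0,0,0],[0.2,0,0,0.08,0,0,0],[0.2,0,0,0.08,0,0,0],[0.2,0,0,0,0,0,0]],
])

```text
time_s: 11.42
eef_pos: [501.8, -206.5, 116.9]
ee_rot: [-0.0, 0.717, 0.697, -0.0]
force: [0.3, -0.3, -1.2]
grip_width: 0.238
grip_force: 40.0
```

Request:
arm_command([
  [[0.2,0,0,0.08,0,0,0],[0.2,0,0,0.08,0,0,0],[0.2,0,0,0.08,0,0,0],[0.2,0,0,0,0,0,0]],
])

```text
time_s: 11.92
eef_pos: [501.7, -206.5, 104.9]
ee_rot: [-0.0, 0.717, 0.697, -0.0]
force: [-0.2, 0.1, -0.7]
grip_width: 0.238
grip_force: 40.0
```

Request:
arm_command([
  [[0.2,0,0,0.1,0,0,0],[0.2,0,0,0.1,0,0,0],[0.2,0,0,0.1,0,0,0],[0.2,0,0,0,0,0,0]],
])

```text
time_s: 12.42
eef_pos: [501.7, -206.4, 89.8]
ee_rot: [-0.0, 0.717, 0.697, -0.0]
force: [-0.5, -0.3, -1.1]
grip_width: 0.234
grip_force: 40.0
```

Request:
arm_command([
  [[0.2,0,0,0.04,0,0,0],[0.2,0,0,0.04,0,0,0],[0.2,0,0,0,0,0,0]],
])

```text
time_s: 12.8
eef_pos: [501.8, -206.5, 86.2]
ee_rot: [-0.0, 0.717, 0.697, -0.0]
force: [-0.4, 0.2, -1.3]
grip_width: 0.237
grip_force: 40.0
```

Request:
arm_command([
  [[0.2,0,0,0.03,0,0,0],[0.2,0,0,0.03,0,0,0],[0.2,0,0,0,0,0,0]],
])

```text
time_s: 13.18
eef_pos: [502.1, -206.7, 85.0]
ee_rot: [0.001, 0.717, 0.697, -0.0]
force: [-5.8, 3.5, 16.1]
grip_width: 0.243
grip_force: 41.6
```

Request:
arm_command([
  [[0.4,0,0,-0.03,0,0,0],[0.6,0,0,0,0,0,0],[0.6,0,0,0,0,0,0],[0.6,0,0,-0.6,0,0,0],[0.6,0,0,-0.6,0,0,0],[0.6,0,0,-0.6,0,0,0],[0.6,0,0,0,0,0,0]],
])

```text
time_s: 14.05
eef_pos: [502.6, -207.0, 176.7]
ee_rot: [0.002, 0.717, 0.697, 0.0]
force: [-0.6, -0.3, -0.5]
grip_width: 0.602
grip_force: 0.0
```

Request:
arm_command([
  [[1,0.7,0,0,0,0,0],[1,0.7,0,0,0,0,0],[1,0.58,0,0,0,0,0],[1,0,0,0,0,0,0],[1,0,0,0,0,0,0]],
])

```text
time_s: 14.68
eef_pos: [504.5, -108.1, 174.2]
ee_rot: [-0.0, 0.717, 0.697, -0.0]
force: [0.6, -0.8, 0.9]
grip_width: 0.997
grip_force: 0.0
```

Run:
```python
from h import *
S=capture('side');s=sense();print(s['eef_pos'],s['force'],s['time_s'])
b=cv2.resize(S[130:290,190:310],(0,0),fx=3.7,fy=3.7,interpolation=cv2.INTER_CUBIC)
cv2.imwrite('pics/p4.png',b[:600,:,::-1])
```

```text
[ 504.55594659 -108.34659312  174.31102891] [ 1.0414247  -0.4327449  -0.74508329] 14.725
```

View pics/p4.png

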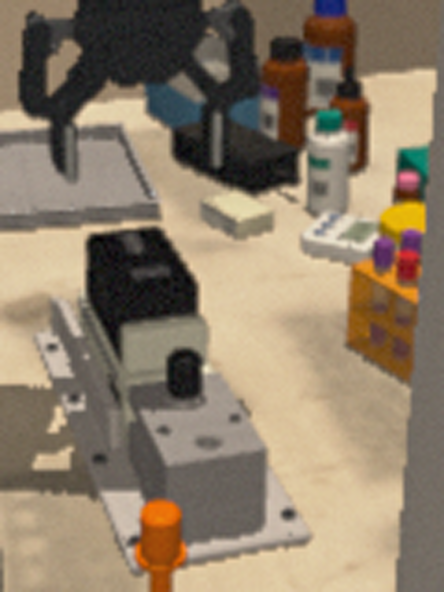

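The pin is seated in the fork, with its knob at (185,375), and the parking bore is empty at (208,442). The next step is to grip the pack.

Request:
arm_command([
  [[1,0,-0.01,0.6,0,0,0],[1,0,0,0.6,0,0,0],[1,0,0,0.45,0,0,0],[1,0,0,0,0,0,0],[0.55,0,0,0,0,0,0],[0.5,0,0,0,0,0,0],[0.5,0,0,0,0,0,0],[0.5,0,0,0,0,0,0]],
], squeeze=80)

```text
time_s: 15.72
eef_pos: [504.8, -108.1, 93.6]
ee_rot: [0.001, 0.717, 0.697, 0.0]
force: [-0.8, -0.4, 6.2]
grip_width: 0.622
grip_force: 85.1
```

Request:
arm_command([
  [[0.5,0.04,0,-0.015,0,0,0],[0.5,0.04,0,0,0,0,0],[0.5,0.04,0,0,0,0,0],[0.5,0,0,0,0,0,0]],
])

```text
time_s: 16.23
eef_pos: [504.9, -102.5, 93.9]
ee_rot: [0.002, 0.717, 0.697, -0.0]
force: [-0.1, -5.2, 3.9]
grip_width: 0.618
grip_force: 84.5
```

Request:
arm_command([
  [[0.5,0.06,0,0,0,0,0],[0.5,0.06,0,0,0,0,0],[0.5,0.06,0,0,0,0,0],[0.5,0,0,0,0,0,0]],
])

```text
time_s: 16.73
eef_pos: [505.5, -92.5, 94.2]
ee_rot: [0.001, 0.717, 0.697, 0.001]
force: [1.8, 1.3, 6.9]
grip_width: 0.617
grip_force: 84.9
```

Request:
arm_command([
  [[0.5,0.1,0,-0.01,0,0,0],[0.5,0.1,0,0,0,0,0],[0.5,0.08,0,0,0,0,0],[0.5,0.08,0,0,0,0,0],[0.5,0,0,0,0,0,0]],
])

```text
time_s: 17.35
eef_pos: [505.4, -73.4, 93.9]
ee_rot: [-0.0, 0.717, 0.697, 0.001]
force: [1.9, 7.1, 5.4]
grip_width: 0.619
grip_force: 85.9
```

Request:
arm_command([
  [[0.5,0.1,0,0,0,0,0],[0.5,0.15,0,0,0,0,0],[0.5,0.15,0,0,0,0,0],[0.5,0.15,0,0,0,0,0],[0.5,0.1,0,0,0,0,0],[0.5,0,0,0,0,0,0]],
])

```text
time_s: 18.1
eef_pos: [506.1, -41.3, 93.7]
ee_rot: [-0.0, 0.717, 0.697, 0.0]
force: [0.3, 2.9, 5.3]
grip_width: 0.616
grip_force: 86.0
```

Request:
arm_command([
  [[0.5,0.1,0,0,0,0,0],[0.5,0,0,0,0,0,0],[0.5,0,0,-0.1,0,0,0],[0.5,0,0,-0.1,0,0,0],[0.5,0,0,0,0,0,0]],
])

```text
time_s: 18.73
eef_pos: [506.0, -37.0, 103.6]
ee_rot: [-0.0, 0.717, 0.697, 0.0]
force: [-0.1, 0.6, -3.8]
grip_width: 0.62
grip_force: 85.1
```

Run:
```python
from h import *
S=capture('side');T=capture('top');s=sense();print(s['eef_pos'],s['force'],s['time_s'])
b=cv2.resize(S[110:290,170:310],(0,0),fx=3.3,fy=3.3,interpolation=cv2.INTER_CUBIC)
cv2.imwrite('pics/p5.png',b[:600,:,::-1])
T=np.load('T.npy');y0=150
m=cv2.inRange(T[180:245,130:205],(0,0,0),(255,255,255))
g=cv2.cvtColor(T,cv2.COLOR_RGB2HSV)[180:245,130:205];m=((g[:,:,1]<60)).astype(np.uint8)
m=cv2.morphologyEx(m,cv2.MORPH_OPEN,np.ones((5,5)));c=max(cv2.findContours(m,0,1)[0],key=cv2.contourArea)
(cx,cy),wh,a=cv2.minAreaRect(c);cx+=130;cy+=180;print('tray',cx,cy,wh,a,plane('top',(cx,cy),10))
```

```text
[505.92720356 -37.04287915 103.34757607] [-0.3258003  -0.18488698 -3.20639361] 18.825
tray 167.0 212.0 (64.0, 74.0) 90.0 [550.6982433  298.35297571  10.        ]
```

View pics/p5.png

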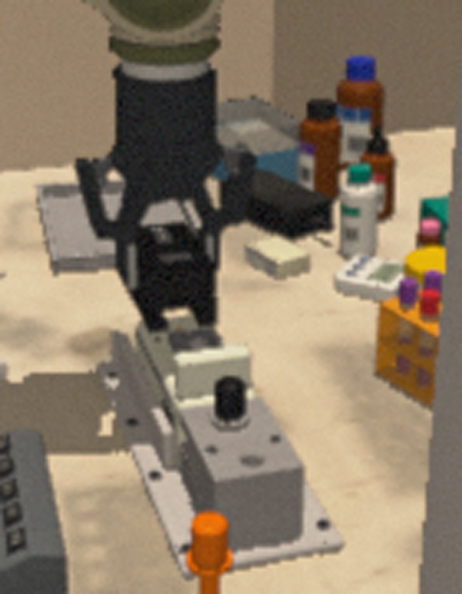

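The pack is off its rail with its weight in the fingers, and the sampler is still pinned (knob at (230,398)). I'll carry the pack to the tray.

Request:
arm_command([
  [[0.5,0.1,0,-0.3,0,0,0],[0.5,0.3,0,-0.5,0,0,0],[0.5,0.5,0.06,-0.3,0,0,0],[0.5,0.6,0.06,0,0,0,0],[0.5,0.6,0.06,0,0,0,0],[0.5,0.6,0.06,0,0,0,0],[0.5,0.6,0.06,0,0,0,0],[0.5,0.6,0.06,0,0,0,0]],
])

```text
time_s: 19.82
eef_pos: [529.6, 158.6, 159.5]
ee_rot: [0.0, 0.717, 0.697, 0.0]
force: [-0.6, 0.0, -2.8]
grip_width: 0.622
grip_force: 85.1
```

Request:
arm_command([
  [[0.5,0.6,0.06,0,0,0,0],[0.5,0.6,0.04,0,0,0,0],[0.5,0.6,0.02,0,0,0,0],[0.5,0.6,0,0,0,0,0],[0.5,0.3,0,0,0,0,0],[0.5,0.1,0,0,0,0,0],[0.5,0,0,0,0,0,0]],
])

```text
time_s: 20.7
eef_pos: [539.5, 296.6, 158.7]
ee_rot: [0.0, 0.717, 0.697, -0.0]
force: [-0.7, -0.4, -3.0]
grip_width: 0.621
grip_force: 85.1
```

Request:
arm_command([
  [[0.5,0,0,0.5,0,0,0],[0.5,0,0,0.6,0,0,0],[0.5,0,0,0.6,0,0,0],[0.5,0,0,0.4,0,0,0],[0.5,0,0,0.15,0,0,0],[0.5,0,0,0,0,0,0]],
])

```text
time_s: 21.45
eef_pos: [539.8, 296.6, 46.3]
ee_rot: [0.0, 0.717, 0.697, -0.0]
force: [0.1, -0.2, -3.0]
grip_width: 0.621
grip_force: 85.1
```

Request:
arm_command([
  [[0.5,0,0,0.05,0,0,0],[0.5,0,0,0.05,0,0,0],[0.5,0,0,0.03,0,0,0],[0.5,0,0,0,0,0,0]],
])

```text
time_s: 21.95
eef_pos: [539.5, 297.1, 39.5]
ee_rot: [-0.0, 0.717, 0.697, -0.0]
force: [0.4, 0.5, -3.4]
grip_width: 0.623
grip_force: 85.1
```

Request:
arm_command([
  [[0.5,0,0,0.03,0,0,0],[0.5,0,0,0.03,0,0,0],[0.5,0,0,0.03,0,0,0],[0.5,0,0,0,0,0,0]],
])

```text
time_s: 22.45
eef_pos: [539.4, 297.1, 34.9]
ee_rot: [-0.0, 0.717, 0.697, -0.0]
force: [0.2, 0.0, -2.6]
grip_width: 0.619
grip_force: 85.1
```

Request:
arm_command([
  [[0.5,0,0,0.02,0,0,0],[0.5,0,0,0.02,0,0,0],[0.5,0,0,0,0,0,0]],
])

```text
time_s: 22.82
eef_pos: [539.5, 297.0, 33.0]
ee_rot: [-0.0, 0.717, 0.697, -0.0]
force: [0.5, 0.5, -3.7]
grip_width: 0.623
grip_force: 85.1
```

Request:
arm_command([
  [[0.5,0,0,0.02,0,0,0],[0.5,0,0,0.02,0,0,0],[0.5,0,0,0,0,0,0]],
])

```text
time_s: 23.2
eef_pos: [539.6, 297.1, 32.6]
ee_rot: [0.0, 0.717, 0.697, 0.0]
force: [-7.5, -3.3, 10.5]
grip_width: 0.621
grip_force: 86.8
```

The pack is on the tray floor. I'll release it and retreat.

Request:
arm_command([
  [[0.7,0,0,-0.02,0,0,0],[0.9,0,0,0,0,0,0],[1,0,0,0,0,0,0],[1,0,0,0,0,0,0],[1,0,0,-0.4,0,0,0],[1,0,0,-0.8,0,0,0],[1,0,0,-0.8,0,0,0],[1,0,0,-0.8,0,0,0]],
])

```text
time_s: 24.2
eef_pos: [539.4, 297.0, 173.3]
ee_rot: [-0.0, 0.717, 0.697, -0.0]
force: [0.6, -0.1, -0.4]
grip_width: 0.999
grip_force: 0.0
```

Request:
arm_command([
  [[1,0,-0.9,0,0,0,0],[1,0,-0.9,0,0,0,0],[1,0,-0.9,0,0,0,0],[1,0,-0.9,0,0,0,0],[1,0,0,0,0,0,0]],
])

```text
time_s: 24.82
eef_pos: [357.4, 302.3, 172.3]
ee_rot: [-0.0, 0.716, 0.698, -0.0]
force: [0.2, -1.3, -0.6]
grip_width: 1.001
grip_force: 0.0
```

Run:
```python
from h import *
S=capture('side');T=capture('top');s=sense();print(s['eef_pos'],s['force'],s['time_s'])
a=cv2.resize(S[130:290,170:300],(0,0),fx=3,fy=3,interpolation=cv2.INTER_CUBIC)
b=cv2.resize(T[130:290,125:345],(0,0),fx=1.8,fy=3*.6,interpolation=cv2.INTER_CUBIC)
c=np.zeros((480,790,3),np.uint8);c[:,:390]=a;c[:288,390:786]=b
cv2.imwrite('pics/p6.png',c[:,:,::-1])
```

```text
[360.01079772 302.29093307 172.41677488] [ 0.88407492 -0.37714865 -0.07196542] 24.925
```

View pics/p6.png

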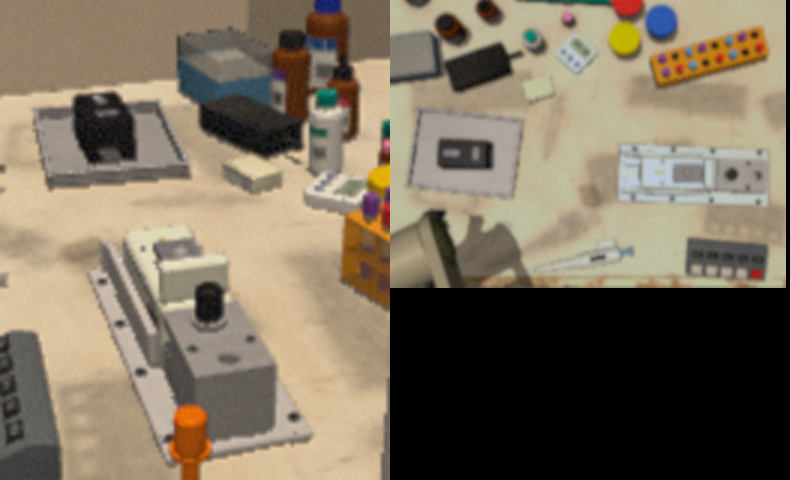

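The pack lies flat in the middle of the tray (465,154). The pin is still seated, with its knob at the same side-view pixel as before the pull, and the bystanders have not moved.

```bash
python3 -c "
from rig import *
print(finish_job())"
```

```text
the job is handed in; nothing more can be done
None
```

The job is handed in. In the last picture the sampler is pinned home with the collar down on the fork, the battery pack lies flat in the tray, and the bystanders look unmoved; no verdict was returned.

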